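Fit the jar starwheel on the splined drive shaft of the bench indexer

ROBOT

A 6-joint arm with a two-finger parallel gripper is mounted at the origin on the work surface. World frame = base frame: x ahead of the robot, y to its left, z up, the work surface at z = 0. Lengths are in m, angles in degrees, forces in N, time in s.
With the tool pointing down it reaches from about 0.4 to 0.825 m from the base axis. Payload 7 kg.
Tool frame: the origin (TCP) lies at the very end of the fingers, on their centre line; the grasp point (between the pads) lies hold_point_z behind it (hold_point_z is the distance from the TCP to the grasp point, in m); z points along the fingers, y is the line along which they close (so a half turn about z gives the same grasp; the last joint's range is limited). The gripper opens to 88 mm and grips with 3 to 60 N. Pads are 19 mm wide; open, the fingers measure 130 mm over their backs; the gripper's body (78 mm by 193 mm) begins 47 mm behind the grasp point.
Start: joints at [-55.743, 20.546, 0.682, 0, -70.136, -16.507], TCP at [0.206, -0.643, 0.227] pointing down, gripper open.
Joint ranges: [-176.03, 176.03], [-82.01, 121.73], [-58.28, 71.71], [-173.87, 95.51], [-174.79, -0.11], [-173.66, 173.66]. Speed limits (degrees/s): [136.94, 136.94, 172.46, 180, 180, 180].

INTERFACE

Orientations are given as [roll, pitch, yaw] about the fixed x, y, z axes, in that order (R = Rz(yaw) Ry(pitch) Rx(roll)).
In Python, from plant import get_obs, snapshot, close_job, hold_point_z gives the robot as it stands.
- The arm moves only by the tool play_rows, never from a script. Its argument "commands" is a list that holds one entry, the list of rows, each a list of 7 numbers: the shift along the tool's x, y, z in cm, then the turn, a rotation vector about the tool's x, y, z in degrees, then the opening, from 0 (shut) to 1 (fully open). In form: [[[x, y, z, ax, ay, az, fingers], ...]]. A call has 1 to 20 rows; each row is the pose to reach, as a shift and turn from the pose commanded when the call began, along the tool's axes at that moment; what a row does not reach only later rows make up. A row lasts 1/12 s, in which the tool goes at most 41.7 mm and 7.16 degrees, less where a joint would pass 70% of its speed; a pose out of reach is approached as far as the arm can. A call with a gripper value outside its range is refused whole. The fingers move at their own pace and stop on an object; the grip force is fixed at half the most. Time passes only in rows, so rows that repeat a pose let the fingers close. It gives the time, the measured TCP pose, the force, the opening and the grip force at its end, in the units of the state.
- get_obs(): the state, without advancing time (a new reading comes with each control period).
- snapshot(name): name is "scene" or "top"; returns a dict with "frame" (420x560x3 uint8, red, green, blue), "camera_matrix" (3x3 intrinsics, pixels), "origin" and "attitude" of the camera in the world. Camera axes: x right, y down, z forward; pixel columns grow to the right and rows downward; lengths in m; the calibration is good to about 2 mm. A picture is of the moment at which its call begins. There is no depth.
- close_job(): hands the job in; it is judged then, once.
The state is a dict: "clock": time; "joint_pos": joint angles; "qvel": joint speeds; "tau": joint torques, N m; "tool_pos": TCP position; "orientation": TCP orientation; "force": force on the tool from outside, world axes, zero at the start; "moment": the same for the moment, N m; "opening": finger opening in m; "gripper_force": force on a finger pad.
Only numpy, scipy, OpenCV 4.12 (cv2) and the standard library are available. Lean on these libraries where they do the work, as an engineer would, in place of code of your own. Each camera call takes 0.05 s, during which the arm holds its last target. There are 200 camera calls.

TASK

The line is changing over to jars: take the starwheel with the six wide pockets (not the one with eight narrow pockets) and put it over the machine's upright splined drive shaft, hub upwards. Turn it until the splines mesh, slide it fully home against the sprung seat collar, and finish while still holding it pressed down there with the gripper, because the collar lifts it again as soon as it is let go. Leave everything else where it is.

Things in the scene. Friction and masses are not known exactly. Their poses are not given: they have to be found in the camera images.
- jar_starwheel: The wheel to fit: white plastic star disc 160 mm across and 14 mm thick with SIX wide round pockets (33 mm radius) in its rim, and an upright round steel hub. About 0.35 kg; lies flat on the bench, hub up. Origin: centre of the underside; z up along the hub; x through the middle of one of its six arms.
- jar_hub (a point): On the wheel's axis, 40 mm above its underside, at the height to grip. The hub is a plain cylinder 56 mm in diameter; its flat top is 48 mm above the underside, 34 mm above the disc's top. Round its foot lie a 2 mm flange and six screw heads, up to 5 mm above the disc, out to 46 mm radius. Axes as the wheel's.
- jar_bore (a point): Centre of the lower mouth of the wheel's bore, in the underside. The bore runs through disc and hub: 40 mm in diameter, with six inward spline teeth 6 mm wide reaching in to 14.5 mm radius, at 30, 90, 150 ... degrees from x (in line with the pockets), lower ends bevelled 1.5 mm. The slots between them lie at 0, 60, 120 ... degrees (in line with the arms). Axes as the wheel's.
- drive_shaft: Upright steel drive shaft; it does not turn by hand. Origin: on its axis at the solid shoulder on which the wheel's underside sits when fully home, 110 mm above the bench; z up; x through the middle of a spline tooth. Six outward teeth at 0, 60, 120 ... degrees from x, 7 mm wide, out to 18.5 mm radius, from the origin to 34 mm above it, upper ends bevelled 1.5 mm.
- spline_top (a point): On the shaft's axis, level with the upper ends of its teeth. Wheel and shaft mesh when their x axes differ by a multiple of 60 degrees, within about 4 degrees; if not, the wheel stops here, 34 mm short of home, and drops in when turned. Play in the splines: 1.5 mm radially, about 1 mm at the flanks. Axes as the shaft's.
- nose_tip (a point): Tip of the shaft's round threaded nose, 70 mm above the shaft's origin. The nose is 24 mm in diameter (2.5 mm play all round inside the wheel's teeth), tapered to 17 mm over its top 6 mm; it stands on the splined part.
- collar_top (a point): Centre of the top of the dark sprung seat collar, a 68 mm ring round the shoulder; it moves with the collar. Left alone it stands 6 mm above the shaft's origin and pushes up with 6 N; pressed flush with the shoulder it pushes with 12 N, and goes no lower. A wheel that is not held down stays about 6 mm short of home; about 9 N of downward push besides its weight brings it home.
- machine: The bench indexer under the shaft. Origin: on the bench below the shaft's axis. Body and deck: x -115 to 145, y -160 to 220 mm, 75 mm high. Slat conveyor along y at x 50 to 135, y -175 to 380, belt 75 mm high. Control box on the deck: x -98 to -12, y 137 to 207, 154 high with its button. Rails 117 high at x 130 and (y above 120) x 54; rail posts 130 high; sensor at x 145, y 200, 166 high.
- bottle_starwheel: Another starwheel of the same materials, diameter, thickness and hub, but with EIGHT narrow pockets (22 mm radius). It lies flat on the bench, hub up; not wanted. Origin: centre of the underside.
- jar1: Dark jar, 62 mm in diameter, 81 mm tall, standing on the conveyor belt some 150 mm to the machine's +y side of the shaft; origin under its centre.
- jar2: A like jar behind it on the conveyor, farther along +y.
- jar3: A like jar, alone near the conveyor's other end (about 130 mm to the machine's -y side of the shaft).
- syrup_bottle: Dark bottle with a white cap, 65 mm in diameter, 190 mm tall, standing on the bench; origin under its centre.
- clamp_knob: Black five-lobed clamp knob, 56 mm across, 30 mm high, lying on the bench; origin under its centre.
- carton: Small cardboard carton, 100 x 85 x 75 mm, on the bench; origin under its centre.
- wrench: Steel wrench lying flat on the bench; origin under its middle.
Things that resemble listed ones, but are neither listed nor needed, are in the scene too. Leave any turquoise look-alike of the jar_starwheel alone.

How it is judged (in metres and radians):
On the way, in this order (a step that is already met when the one before it is completed fails the run):
1. the six-pocket starwheel has been lifted clear of the bench (height (world z) of jar_starwheel above 0.05 m), for 0.2 s.
2. it is on the shaft with its splines in mesh (at least 12 mm down the teeth) (z of jar_starwheel in the frame of drive_shaft below 0.022 m and horizontal distance between jar_starwheel and drive_shaft below 0.004 m), for 0.1 s.
At the end, for the whole second after the job is handed in: The six-pocket starwheel is meshed on the drive shaft, hub up, its underside within 2 mm of the shoulder (collar pressed down), centred within 3 mm and level within 0.05 rad, at rest, with the fingers still bearing on it (over 4 N) through the last second (z of jar_starwheel in the frame of drive_shaft below 0.002 m and horizontal distance between jar_starwheel and drive_shaft below 0.003 m and angle between jar_starwheel's own z axis and vertical below 0.05 rad and contact force between the fingers and jar_starwheel above 4 N and linear speed of jar_starwheel below 0.02 m/s); the arm keeps its last pose, push and grip.
It fails at once if the eight-pocket starwheel is shoved or lifted (more than 30 mm) (distance of bottle_starwheel from where it was at the start of the episode above 0.03 m).
It fails at once if a jar or the syrup bottle is shoved more than 30 mm or knocked over (distance of any of jar1, jar2, jar3, syrup_bottle from where it was at the start of the episode above 0.03 m or angle between any of jar1, jar2, jar3, syrup_bottle's own z axis and vertical above 0.5 rad).
It fails at once if the clamp knob, carton or wrench is shoved more than 30 mm (distance of any of clamp_knob, carton, wrench from where it was at the start of the episode above 0.03 m).
It also fails if it takes over 42 s, if anything falls off the work surface, if the arm or the gripper's body presses on something with over 40 N, if the wrist force passes 120 N, or if a joint passes its speed limit or range.

## Working session

There is one attempt and no reset: what is moved stays moved. The work goes in short steps, Python scripts to look and compute and a tool call to move; the robot and the scene stay as the last step left them, time stands still between calls to the robot, and variables do not carry over. Pictures are saved under pics/ and viewed, at most 10 in all, crops included, and the job is handed in when it is done.

Besides the shell and the picture viewer there is one more tool, called after "Emit:" by a JSON object that holds its "api" and its "payload", one argument or row to a line. play_rows: Moves the arm, as the interface text tells. Its arguments: {"type":"object","properties":{"commands":{"type":"array","items":{"type":"array","items":{"type":"array","items":{"type":"number"}}}}},"required":["commands"]}

```bash
ls; mkdir -p pics
python3 - <<'E'
from plant import *
import cv2,json
print(hold_point_z); print(get_obs())
for n in("scene","top"):
    s=snapshot(n); cv2.imwrite(f"pics/{n}0.png",s["frame"][:,:,::-1]); print(n,s["camera_matrix"],s["origin"],s["attitude"])
E
```

```text
pics
0.0188
{'clock': 0.0, 'joint_pos': array([-5.57443072e+01,  2.05925417e+01,  6.33364911e-01, -2.01706502e-02,
       -7.01364734e+01, -1.65071122e+01]), 'qvel': array([-0.03160165, -0.06564854, -0.0966197 ,  0.00250462,  0.01404381,
       -0.10927263]), 'tau': array([-5.81727954e-05, -5.82714736e+01,  2.93064737e+01,  6.99727044e+00,
        6.98617485e-03, -1.70139865e-04]), 'tool_pos': array([ 0.20559043, -0.64240644,  0.22560694]), 'orientation': array([ 1.79902904e+02, -9.00010658e-03, -1.62258281e+02]), 'force': array([-0.78129134,  0.01588482, -0.48690445]), 'moment': array([-0.04227716, -0.05344445,  0.01607949]), 'gripper_force': 0.0, 'opening': 0.08793563061744068}
scene [[384.21598849   0.         275.75494034]
 [  0.         384.21598849 214.4077197 ]
 [  0.           0.           1.        ]] [0.98140526 0.23338997 0.921182  ] [-145.56778731   -0.30287981  116.24739372]
top [[516.16187638   0.         282.78169896]
 [  0.         516.16187638 203.90085788]
 [  0.           0.           1.        ]] [ 0.31424017 -0.00974568  1.84084875] [-175.00700857    1.05870673  -91.31167175]
```

View pics/scene0.png

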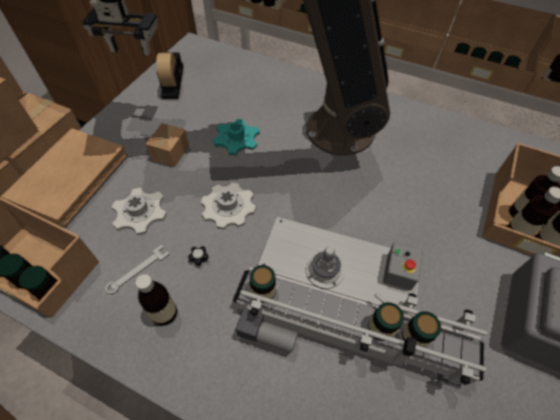

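View pics/top0.png

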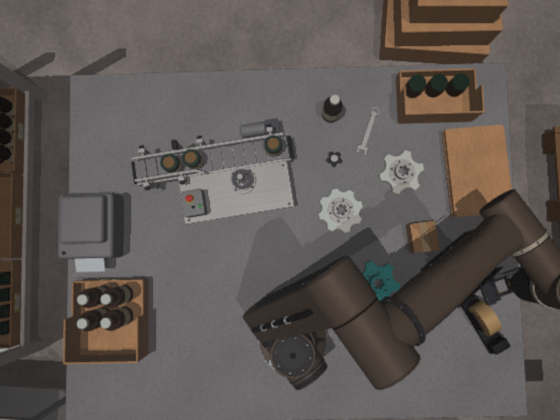

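Scene picture: white wheels at (138,210) and (228,205), the turquoise look-alike at (237,136), and the shaft at (326,265). In the top picture the same white wheels are at (403,172) and (341,211), and the shaft is at (243,178). I'll enlarge both white wheels and the shaft to count pockets.

```bash
cat > h.py <<'E'
import numpy as np,cv2
from scipy.spatial.transform import Rotation as R
from plant import *
def cam(s): return np.array(s["camera_matrix"]),np.array(s["origin"]),R.from_euler('xyz',s["attitude"],degrees=True).as_matrix()
def ray(s,uv,z):
    K,o,A=cam(s); uv=np.atleast_2d(uv).astype(float)
    d=(A@np.linalg.inv(K)@np.c_[uv,np.ones(len(uv))].T).T
    return o+d*((z-o[2])/d[:,2])[:,None]
def proj(s,P):
    K,o,A=cam(s); c=(np.atleast_2d(P)-o)@A@K.T
    return c[:,:2]/c[:,2:]
def crop(s,u,v,w,h,f): 
    return cv2.resize(s["frame"][v:v+h,u:u+w,::-1],None,fx=f,fy=f,interpolation=cv2.INTER_CUBIC)
E
python3 - <<'E'
from h import *
t=snapshot("top");s=snapshot("scene")
a=np.hstack([crop(t,373,142,60,60,4.4),crop(t,311,181,60,60,4.4),crop(t,213,148,60,60,4.4)])
b=np.hstack([crop(s,105,177,66,60,4),crop(s,195,175,66,60,4),crop(s,293,235,66,60,4)])
b=cv2.resize(b,(a.shape[1],264))
cv2.imwrite("pics/crops.png",np.vstack([a,b]))
for n,uv in (("A",(403,172)),("B",(341,211))): print(n,ray(t,uv,.048))
print(ray(t,(243,177),.18)); print(ray(s,(138,206),.048),ray(s,(228,201),.048),ray(s,(328,251),.18))
E
```

```text
A [[ 0.57309254 -0.40239776  0.048     ]]
B [[ 0.44189502 -0.18197081  0.048     ]]
[[0.5509352  0.14487946 0.18      ]]
[[ 0.58823648 -0.3839918   0.048     ]] [[ 0.46136014 -0.16807964  0.048     ]] [[0.56023578 0.15808376 0.18      ]]
```

View pics/crops.png

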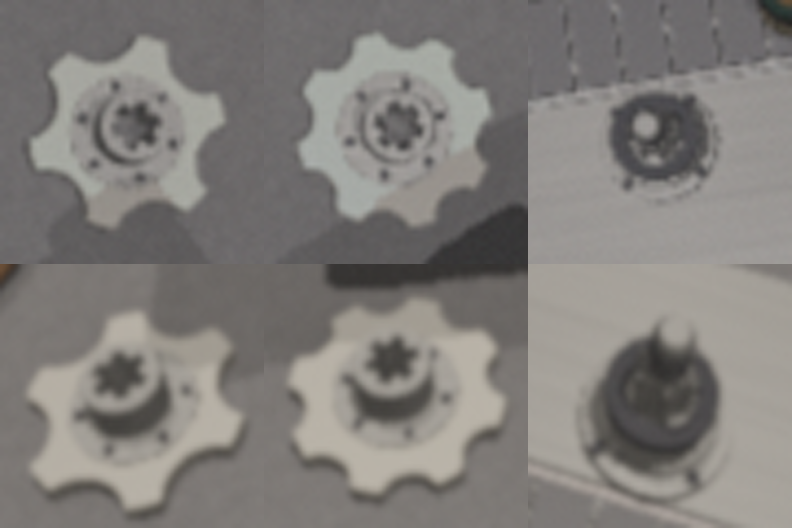

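Top row of the crops: the left wheel, top (403,172), has six wide pockets and is the jar_starwheel. The middle one, top (341,211), has eight narrow pockets and is not wanted, and the turquoise one is a decoy. Next I'll fit the wheel and shaft poses precisely.

```bash
cat > fit.py <<'E'
from h import *
from scipy.optimize import minimize
S=6
def avg(n,k):
    fs=[snapshot(n) for _ in range(k)]; s=fs[0]; s["g"]=np.mean([cv2.cvtColor(f["frame"],cv2.COLOR_RGB2GRAY).astype(float) for f in fs],0); return s
def star(x,y,yaw,d,z):
    th=np.radians(np.arange(0,360,2.)); r=np.full(th.shape,.08)
    b=(th%(np.pi/3))-np.pi/6   # angle from pocket centre
    disc=.033**2-(d*np.sin(b))**2
    rr=np.where(disc>0,d*np.cos(b)-np.sqrt(np.maximum(disc,0)),1)
    r=np.minimum(r,rr); a=th+yaw
    return np.c_[x+r*np.cos(a),y+r*np.sin(a),np.full(th.shape,z)]
def circ(x,y,r,z):
    a=np.radians(np.arange(0,360,10)); return np.c_[x+r*np.cos(a),y+r*np.sin(a),np.full(a.shape,z)]
def fill(s,polys,win):
    u,v,w,h=win; m=np.zeros((h*S,w*S),np.uint8)
    for P in polys:
        q=(proj(s,P)-[u,v]+.5)*S-.5
        cv2.fillPoly(m,[np.round(q*16).astype(np.int32)],255,shift=4)
    return cv2.GaussianBlur(cv2.resize(m,(w,h),interpolation=cv2.INTER_AREA).astype(float)/255,(0,0),.7)
def wheelcost(p,views,z0=0):
    x,y,yaw,d=p; c=0
    for s,win in views:
        m=fill(s,[star(x,y,yaw,d,z0+z) for z in np.linspace(0,.014,4)],win)
        hub=fill(s,[circ(x,y,.047,z0+.016)]+[circ(x,y,.031,z0+z) for z in np.linspace(.014,.048,6)],win)
        u,v,w,h=win; g=s["g"][v:v+h,u:u+w]; k=hub<.05
        c-=np.corrcoef(m[k],g[k])[0,1]
    return c
def fitwheel(views,x,y,z0=0):
    best=None
    for yaw in np.radians([0,15,30,45]):
        r=minimize(wheelcost,[x,y,yaw,.09],args=(views,z0),method="Nelder-Mead",options=dict(initial_simplex=np.array([[x,y,yaw,.09],[x+.01,y,yaw,.09],[x,y+.01,yaw,.09],[x,y,yaw+.2,.09],[x,y,yaw,.1]]),xatol=1e-4,fatol=1e-5))
        if best is None or r.fun<best.fun: best=r
    return best
E
python3 - <<'E'
from fit import *
t=avg("top",6);s=avg("scene",8)
np.savez("av.npz",t=t["g"],s=s["g"])
for v in ([(t,(370,140,66,64))],[(s,(103,175,70,64))],[(t,(370,140,66,64)),(s,(103,175,70,64))]):
    r=fitwheel(v,.578,-.395); print(r.fun,r.x[:2],np.degrees(r.x[2])%60,r.x[3])
# shaft close-ups, upscaled with contrast
def en(s,u,v,w,h,f):
    c=cv2.resize(s["g"][v:v+h,u:u+w],None,fx=f,fy=f,interpolation=cv2.INTER_LANCZOS4); return np.clip((c-c.min())/(np.percentile(c,99)-c.min())*255,0,255)
a=en(s,306,240,40,45,10);b=en(t,225,158,40,45,10)
cv2.imwrite("pics/shaft.png",np.hstack([a,b]))
E
```

```text
-0.9494358853850567 [ 0.58148789 -0.40654906] 42.1680947967175 0.08962426193459738
-0.8737663300016887 [ 0.57736541 -0.40744458] 42.23615613966649 0.08726260620816353
-1.7881067022120254 [ 0.57934207 -0.40715828] 42.354652028203034 0.08861667123161902[ WARN:0@40.325] global loadsave.cpp:1063 imwrite_ Unsupported depth image for selected encoder is fallbacked to CV_8U.
```

View pics/shaft.png

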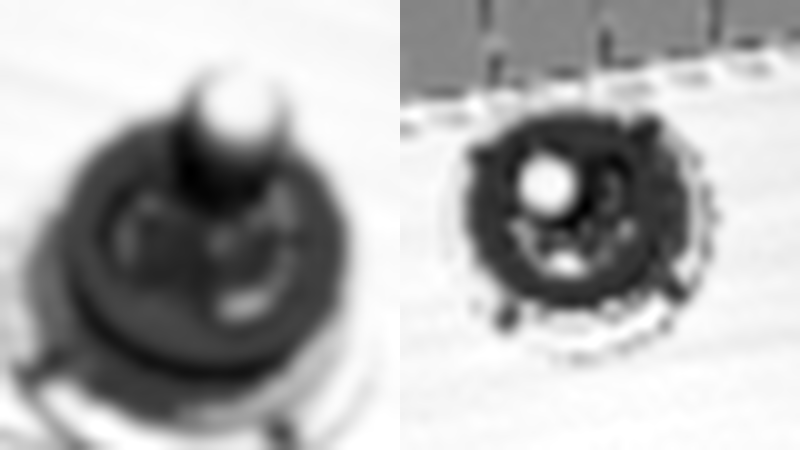

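The wheel fits agree to 4 mm and 0.2°. The shaft collar centre is near top (242,178) with the nose tip at (239.5,176). In the scene picture the tip is at (329.5,249), and some tooth highlights are visible. Now I'll fit the shaft centre and tooth phase.

```bash
cat > shaft.py <<'E'
from fit import *
d=np.load("av.npz"); t=snapshot("top");s=snapshot("scene"); t["g"]=d["t"];s["g"]=d["s"]
def cc(p,views):
    x,y=p;c=0
    for v,win in views:
        m=fill(v,[circ(x,y,.034,.116)],win); ex=fill(v,[circ(x,y,.022,z) for z in(.116,.13,.144)]+[circ(x,y,.016,z) for z in (.15,.16,.17,.18,.186)],win)
        low=fill(v,[circ(x,y,.05,z) for z in (.08,.09,.1)]+[circ(x,y,.036,z) for z in (.1,.105,.11)],win)*(1-m) if v is s else 0*m
        k=(ex<.05)&(low<.3); u,w0,w,h=win; c+=np.corrcoef(m[k],v["g"][w0:w0+h,u:u+w][k])[0,1]
    return c
if __name__=="__main__":
    T=(t,(225,160,36,36));Sc=(s,(304,240,46,46))
    for V in ([T],[Sc],[T,Sc]):
        r=minimize(cc,[.552,.15],args=(V,),method="Nelder-Mead",options=dict(initial_simplex=[[.552,.15],[.56,.15],[.552,.16]]));print(r.fun,r.x)
    print("nose",ray(t,(239.45,176.05),.18),ray(s,(329.5,249),.18))
    x,y=r.x
    print("scene px: tip,splinetop,collar",proj(s,[[x,y,.18],[x,y,.144],[x,y,.116]]).round(1).tolist(), "top",proj(t,[[x,y,.18],[x,y,.144],[x,y,.116]]).round(1).tolist())
    out=[]
    for v,(u,w0) in ((s,(306,240)),(t,(225,158))):
        c=cv2.resize(v["g"][w0:w0+45,u:u+40],None,fx=10,fy=10,interpolation=cv2.INTER_CUBIC);c=np.clip((c-c.min())/(np.percentile(c,60)-c.min())*255,0,255).astype(np.uint8);c=cv2.cvtColor(c,cv2.COLOR_GRAY2BGR)
        for P,col in ((circ(x,y,.0185,.144),(0,0,255)),(circ(x,y,.034,.116),(0,255,0)),(circ(x,y,.012,.144),(255,0,0)),(circ(x,y,.0085,.18),(0,255,255))):
            cv2.polylines(c,[np.round((proj(v,P)-[u,w0]+.5)*10).astype(np.int32)],True,col,1)
        out.append(c)
    cv2.imwrite("pics/shaft2.png",np.hstack(out))
E
python3 shaft.py
```

```text
-0.6924021504332564 [0.55432574 0.15394701]
-0.99339437327138 [0.56409823 0.15917788]
-1.6412292536067956 [0.55587106 0.15489806]
nose [[0.55434372 0.15638459 0.18      ]] [[0.55409034 0.15917453 0.18      ]]
scene px: tip,splinetop,collar [[327.4, 248.9], [325.6, 256.6], [324.2, 262.3]] top [[239.9, 175.6], [241.0, 177.1], [241.8, 178.3]]
```

View pics/shaft2.png

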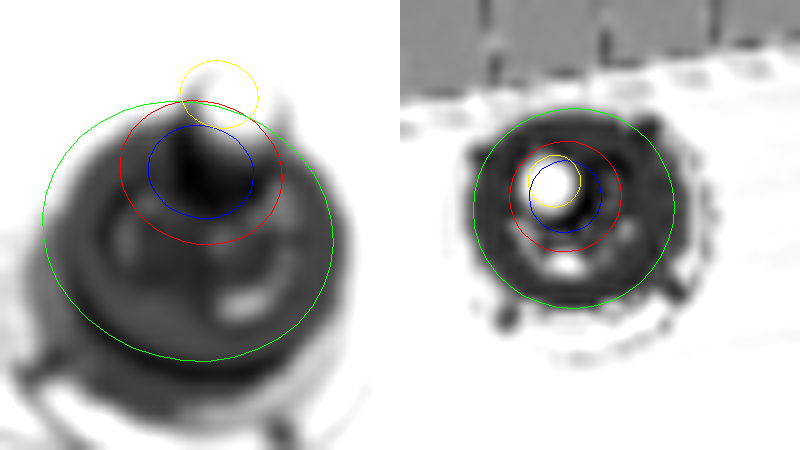

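The shaft is near (0.555, 0.157). The highlights don't settle the tooth phase, so I'll find it by turning the wheel on the shaft. Now the first move, to a hover over the six-pocket wheel.

```bash
cat >> h.py <<'E'
def delta(x,y,z,yaw,cur=None):
    """row (cm,deg) from current measured pose (or cur=(x,y,z,yaw)) to target, tool down"""
    o=get_obs()
    p,e=(o["tool_pos"],o["orientation"]) if cur is None else (np.array(cur[:3]),[180,0,cur[3]])
    A=R.from_euler('xyz',e,degrees=True); B=R.from_euler('xyz',[180,0,yaw],degrees=True)
    return (A.inv().apply(np.array([x,y,z])-p)*100).round(2).tolist(),(A.inv()*B).as_rotvec(degrees=True).round(2).tolist()
E
python3 -c "
from h import *
c=(.206,-.643,.227,-162.25)
print(delta(.5793,-.4072,.2,-125,c))"
```

```text
([-42.74, 11.08, 2.7], [0.0, 0.0, -37.25])
```

Emit:
{"api": "play_rows", "payload": {
  "commands": [
    [[-10,2.6,0.6,0,0,-9,1],[-20,5.2,1.2,0,0,-18,1],[-32,8.3,2,0,0,-28,1],[-42.74,11.08,2.7,0,0,-37.25,1],[-42.74,11.08,2.7,0,0,-37.25,1],[-42.74,11.08,2.7,0,0,-37.25,1],[-42.74,11.08,2.7,0,0,-37.25,1],[-42.74,11.08,2.7,0,0,-37.25,1],[-42.74,11.08,2.7,0,0,-37.25,1],[-42.74,11.08,2.7,0,0,-37.25,1],[-42.74,11.08,2.7,0,0,-37.25,1],[-42.74,11.08,2.7,0,0,-37.25,1],[-42.74,11.08,2.7,0,0,-37.25,1],[-42.74,11.08,2.7,0,0,-37.25,1],[-42.74,11.08,2.7,0,0,-37.25,1],[-42.74,11.08,2.7,0,0,-37.25,1]]
  ]
}}

```text
clock: 2.33
tool_pos: [0.5781, -0.4079, 0.1999]
orientation: [-180.0, 0.0, -125.1]
force: [-0.3, 0.4, 0.2]
opening: 0.0874
gripper_force: 0.0
```

Emit:
{"api": "play_rows", "payload": {
  "commands": [
    [[0,0,4,0,0,0,1],[0,0,8,0,0,0,1],[0,0,12,0,0,0,1],[0,0,15,0,0,0,1],[0,0,16.5,0,0,0,1],[0,0,17.4,0,0,0,1],[0,0,17.8,0,0,0,1],[0,0,17.8,0,0,0,1],[0,0,17.8,0,0,0,0.5],[0,0,17.8,0,0,0,0],[0,0,17.8,0,0,0,0],[0,0,17.8,0,0,0,0],[0,0,17.8,0,0,0,0],[0,0,17.8,0,0,0,0],[0,0,17.8,0,0,0,0],[0,0,17.8,0,0,0,0]]
  ]
}}

```text
clock: 3.67
tool_pos: [0.5786, -0.4068, 0.0221]
orientation: [180.0, -0.0, -125.0]
force: [-3.1, 2.2, 5.0]
opening: 0.0555
gripper_force: 30.0
```

Emit:
{"api": "play_rows", "payload": {
  "commands": [
    [[0,0,-1,0,0,0,0],[0,0,-3,0,0,0,0],[0,0,-6,0,0,0,0],[0,0,-10,0,0,0,0],[0,0,-14,0,0,0,0],[0,0,-18,0,0,0,0],[0,0,-21,0,0,0,0],[0,0,-22.8,0,0,0,0],[0,0,-22.8,0,0,0,0],[0,0,-22.8,0,0,0,0],[0,0,-22.8,0,0,0,0]]
  ]
}}

```text
clock: 4.58
tool_pos: [0.5782, -0.4063, 0.2474]
orientation: [179.8, 0.0, -125.0]
force: [-0.2, 0.3, -5.6]
opening: 0.0552
gripper_force: 30.0
```

```bash
python3 -c "
from h import *
print(get_obs()['force'],get_obs()['opening'],get_obs()['tool_pos'])
c=(.5793,-.4072,.25,-125.)
print(delta(.555,.157,.25,-125,c))"
```

```text
[-0.21880294  0.29183543 -5.56024144] 0.055163485175325024 [ 0.57824043 -0.40626747  0.24736751]
([-44.82, 34.35, 0.0], [0.0, 0.0, 0.0])
```

Emit:
{"api": "play_rows", "payload": {
  "commands": [
    [[-0.8,0.6,0,0,0,0,0],[-2.4,1.8,0,0,0,0,0],[-5,3.8,0,0,0,0,0],[-8,6.1,0,0,0,0,0],[-11,8.4,0,0,0,0,0],[-14,10.7,0,0,0,0,0],[-17,13,0,0,0,0,0],[-20,15.3,0,0,0,0,0],[-23,17.6,0,0,0,0,0],[-26,19.9,0,0,0,0,0],[-29,22.2,0,0,0,0,0],[-32,24.5,0,0,0,0,0],[-35,26.8,0,0,0,0,0],[-38,29.1,0,0,0,0,0],[-41,31.4,0,0,0,0,0],[-43.2,33.1,0,0,0,0,0],[-44.4,34,0,0,0,0,0],[-44.82,34.35,0,0,0,0,0],[-44.82,34.35,0,0,0,0,0],[-44.82,34.35,0,0,0,0,0]]
  ]
}}

```text
clock: 6.25
tool_pos: [0.5542, 0.1565, 0.2486]
orientation: [180.0, -0.1, -125.0]
force: [0.7, -0.4, -4.8]
opening: 0.0551
gripper_force: 30.0
```

Run:
```python
from fit import *
o=get_obs();print(o["tool_pos"],o["orientation"],o["force"])
t=avg("top",3);s=avg("scene",3); np.savez("av2.npz",t=t["g"],s=s["g"])
a=crop(t,190,120,100,110,4);b=crop(s,270,180,100,110,4)
cv2.imwrite("pics/held.png",np.hstack([b,a]))
x,y,z=o["tool_pos"];print(proj(t,[[x,y,z-.02]]),proj(s,[[x,y,z-.02]]))
```

```text
[0.55417228 0.15653542 0.24862361] [ 1.79960932e+02 -1.08812522e-01 -1.24982931e+02] [ 0.71079997 -0.39912461 -4.78174587]
[[237.83073744 173.93705171]] [[331.10735892 237.1796613 ]]
```

View pics/held.png

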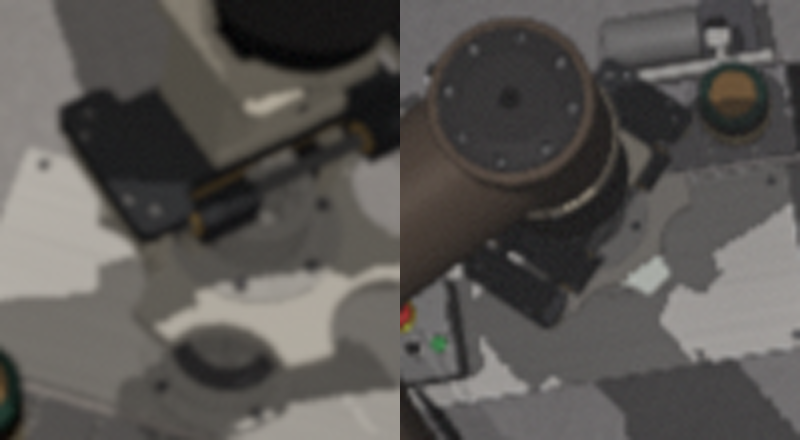

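Left panel (scene): the wheel is held level over the shaft, with the hub between the pads near (280,205). Its rim screws are at (320,205) and (240,285), and the shaft collar is at (225,350). Right panel (top): the arm hides most of the wheel. I'll lower it slowly by feel.

Emit:
{"api": "play_rows", "payload": {
  "commands": [
    [[0,0,1.5,0,0,0,0],[0,0,3,0,0,0,0],[0,0,4,0,0,0,0],[0,0,4.4,0,0,0,0],[0,0,4.8,0,0,0,0],[0,0,5.2,0,0,0,0],[0,0,5.6,0,0,0,0],[0,0,6,0,0,0,0],[0,0,6,0,0,0,0],[0,0,6,0,0,0,0]]
  ]
}}

```text
clock: 7.38
tool_pos: [0.5547, 0.1571, 0.1895]
orientation: [-180.0, -0.0, -125.0]
force: [-0.8, -0.4, -3.9]
opening: 0.0559
gripper_force: 30.0
```

Emit:
{"api": "play_rows", "payload": {
  "commands": [
    [[0,0,0.5,0,0,0,0],[0,0,1,0,0,0,0],[0,0,1.5,0,0,0,0],[0,0,2,0,0,0,0],[0,0,2.2,0,0,0,0],[0,0,2.2,0,0,0,0],[0,0,2.2,0,0,0,0]]
  ]
}}

```text
clock: 7.97
tool_pos: [0.5548, 0.1571, 0.1674]
orientation: [-180.0, -0.0, -125.0]
force: [0.3, -0.5, -3.7]
opening: 0.0553
gripper_force: 30.0
```

Emit:
{"api": "play_rows", "payload": {
  "commands": [
    [[0,0,0.2,0,0,0,0],[0,0,0.4,0,0,0,0],[0,0,0.5,0,0,0,0],[0,0,0.5,0,0,0,0],[0,0,0.5,0,0,0,0]]
  ]
}}

```text
clock: 8.38
tool_pos: [0.5554, 0.1575, 0.165]
orientation: [-179.9, 0.1, -124.9]
force: [-6.6, 0.5, 11.6]
opening: 0.0554
gripper_force: 30.0
```

Emit:
{"api": "play_rows", "payload": {
  "commands": [
    [[0,0,-0.1,0,0,-3,0],[0,0,-0.1,0,0,-6,0],[0,0,-0.1,0,0,-9,0],[0,0,-0.1,0,0,-12,0],[0,0,-0.1,0,0,-12,0]]
  ]
}}

```text
clock: 8.8
tool_pos: [0.5556, 0.1575, 0.1654]
orientation: [-179.9, 0.1, -112.8]
force: [-2.0, -0.3, 5.3]
opening: 0.0552
gripper_force: 30.0
```

Emit:
{"api": "play_rows", "payload": {
  "commands": [
    [[0,0,0,0,0,-3,0],[0,0,0,0,0,-6,0],[0,0,0,0,0,-9,0],[0,0,0,0,0,-9,0]]
  ]
}}

```text
clock: 9.13
tool_pos: [0.5557, 0.1578, 0.1654]
orientation: [-179.9, 0.1, -103.8]
force: [-2.1, 0.9, 5.8]
opening: 0.0553
gripper_force: 30.0
```

Emit:
{"api": "play_rows", "payload": {
  "commands": [
    [[0,0,0,0,0,-3,0],[0,0,0,0,0,-6,0],[0,0,0,0,0,-9,0],[0,0,0,0,0,-9,0]]
  ]
}}

```text
clock: 9.47
tool_pos: [0.5558, 0.1579, 0.1653]
orientation: [-179.8, 0.1, -94.8]
force: [-2.4, 2.8, 5.4]
opening: 0.0553
gripper_force: 30.0
```

Emit:
{"api": "play_rows", "payload": {
  "commands": [
    [[0,0,0,0,0,-3,0],[0,0,0,0,0,-6,0],[0,0,0,0,0,-9,0],[0,0,0,0,0,-9,0]]
  ]
}}

```text
clock: 9.8
tool_pos: [0.5553, 0.1574, 0.1647]
orientation: [-179.9, 0.0, -85.9]
force: [-0.9, -0.3, 2.8]
opening: 0.0556
gripper_force: 30.0
```

Emit:
{"api": "play_rows", "payload": {
  "commands": [
    [[0,0,0.1,0,0,-2,0],[0,0,0.1,0,0,-3,0],[0,0,0.1,0,0,-3,0]]
  ]
}}

```text
clock: 10.05
tool_pos: [0.5549, 0.1566, 0.1624]
orientation: [180.0, -0.0, -83.1]
force: [2.4, -3.3, -2.7]
opening: 0.055
gripper_force: 30.0
```

Emit:
{"api": "play_rows", "payload": {
  "commands": [
    [[0,0,0.1,0,0,-2,0],[0,0,0.4,0,0,-2.5,0],[0,0,0.8,0,0,-2.5,0],[0,0,1.2,0,0,-2.5,0],[0,0,1.2,0,0,-2.5,0]]
  ]
}}

```text
clock: 10.47
tool_pos: [0.555, 0.1564, 0.1497]
orientation: [180.0, -0.1, -80.6]
force: [5.0, -6.6, -6.3]
opening: 0.0553
gripper_force: 30.0
```

Emit:
{"api": "play_rows", "payload": {
  "commands": [
    [[0.09,-0.05,0.3,0,0,0,0],[0.09,-0.05,0.6,0,0,0,0],[0.09,-0.05,0.9,0,0,0,0],[0.09,-0.05,1.2,0,0,0,0],[0.09,-0.05,1.2,0,0,0,0]]
  ]
}}

```text
clock: 10.88
tool_pos: [0.5553, 0.1562, 0.1381]
orientation: [180.0, -0.0, -80.5]
force: [0.5, -2.6, -2.4]
opening: 0.0551
gripper_force: 30.0
```

Emit:
{"api": "play_rows", "payload": {
  "commands": [
    [[0,0,0.3,0,0,0,0],[0,0,0.6,0,0,0,0],[0,0,0.8,0,0,0,0],[0,0,1,0,0,0,0],[0,0,1.1,0,0,0,0],[0,0,1.1,0,0,0,0],[0,0,1.1,0,0,0,0],[0,0,1.1,0,0,0,0]]
  ]
}}

```text
clock: 11.55
tool_pos: [0.5556, 0.1563, 0.1317]
orientation: [-179.9, -0.0, -80.4]
force: [-13.1, -4.6, 32.3]
opening: 0.0554
gripper_force: 30.0
```

Emit:
{"api": "play_rows", "payload": {
  "commands": [
    [[0,0.05,-0.1,0,0,0,0],[0,0.08,-0.15,0,0,0,0],[0,0.08,-0.15,0,0,0,0],[0,0.08,-0.15,0,0,0,0],[0,0.08,-0.15,0,0,0,0]]
  ]
}}

```text
clock: 11.97
tool_pos: [0.5555, 0.1562, 0.1319]
orientation: [-179.8, -0.0, -80.5]
force: [-5.1, -4.2, 18.5]
opening: 0.0553
gripper_force: 30.0
```

Run:
```python
from h import *
s=snapshot("scene"); cv2.imwrite("pics/home.png",crop(s,255,180,140,115,5))
o=get_obs();print(o["moment"],o["force"],np.abs(o["qvel"]).max())
```

```text
[-1.67266822  2.26522454 -0.03412135] [-4.95740089 -4.80623406 18.40305253] 0.09783710538080795
```

View pics/home.png

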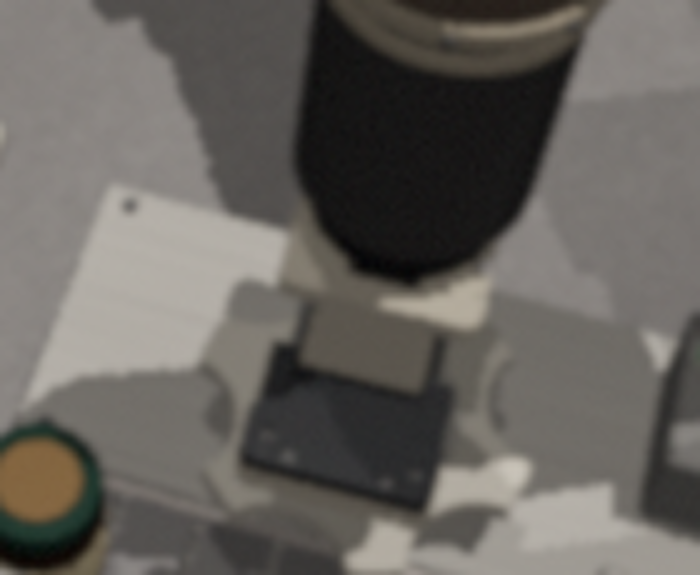

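Picture: the wheel is level on the shaft at about (350,430), and jar3 at (40,490) is undisturbed. The stiff contact and TCP height of 0.132 match the fully home position, with about 22 N of push against the 9 N needed. Handing in.

```bash
python3 -c "
from plant import *
print(close_job())"
```

```text
the job is handed in; nothing more can be done
None
```

The six-pocket starwheel is meshed on the drive shaft and pressed home against the collar, with the gripper still holding it down (about 22 N); the job was handed in at about 12 s, and no verdict came back.

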